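# Seat the amethyst's mounting plate on the photo stand's pin

## Task

Take the purple amethyst by its crystal and slide its mounting plate forward off the wooden ledge, low and level (never more than a couple of centimetres above its sliding height), until the hole in the plate is over the brass pin. Then let it drop, so that the plate lies flat on the grey bed with the pin standing in its hole, square to the stand. Leave the yellow and white crystals where they stand.

Things in the scene. Friction and masses are not known exactly. Their poses are not given: they have to be found in the camera images.
- amethyst_mid (a point): Centre, half-way up, of the purple crystal: upright six-sided prism 34 mm across flats, 60 mm high, plus an 18 mm point on top, fixed on a loose aluminium plate 120 x 80 x 8 mm (0.36 kg in all, balanced near the crystal). x runs towards the hole, z up. Flats face +x and -x (others 60 degrees round). Plate: top 30 mm and underside 38 mm below, from x -40 to +80 mm, y -40 to +40 mm.
- amethyst_hole (a point): Centre of the round through-hole, 30 mm in diameter, in the amethyst's plate, at its underside: 52 mm ahead (+x) of amethyst_mid and 38 mm lower; same axes. At the start the plate waits on the wooden ledge, hole end away from the robot, up to about 8 degrees out of square; the three mounts stand side by side, so slide it straight out before going sideways.
- pin_tip (a point): Top of the fixed brass pin, 12 mm wide, 12 mm high, on the lower grey bed. Axes of the stand: x from the wooden ledge straight out over the bed, y along the ledge's edge. The ledge's top is 2 mm above this point, so a level plate passes over the pin, then drops 14 mm to the bed. The ledge's edge is 110 to 130 mm behind (-x) the pin: with its hole over the pin the plate is 18 mm clear of it.
- citrine_mid (a point): Same mount, of the same sizes and axes as the amethyst's, but with a yellow-orange crystal. It also waits on the ledge; leave it where it stands. The point is the centre of its crystal, half-way up.
- milky_mid (a point): Same mount, of the same sizes and axes as the amethyst's, but with a milky white crystal. It also waits on the ledge; leave it where it stands. The point is the centre of its crystal, half-way up.

How it is judged:
By the outcome, as a careful person would: the job done as asked, in the order asked, and still so for the second after the job is handed in, with the robot touching nothing.
It also fails if it takes over 40 s, if anything falls off the work surface, if the arm or the gripper's body presses on something with over 40 N, if the wrist force passes 120 N, or if a joint passes its speed limit or range.

## Robot

A 6-joint arm with a two-finger parallel gripper is mounted at the origin on the work surface. World frame = base frame: x ahead of the robot, y to its left, z up, the work surface at z = 0. Lengths are in m, angles in rad, forces in N, time in s.
With the tool pointing down it reaches from about 0.25 to 0.775 m from the base axis. Payload 8.9 kg.
Tool frame: the origin (TCP) lies midway between the tips of the shut fingers; the grasp point (between the pads) lies 19 mm behind it; z points along the fingers, y is the line along which they close (so a half turn about z gives the same grasp; the last joint's range is limited). The gripper opens to 85 mm and grips with 20 to 120 N. Pads are 22 mm wide; open, the fingers measure 114 mm over their backs; the gripper's body (76 mm by 85 mm) begins 54 mm behind the grasp point. The pads swing forward as they close: fully open they stand 13 mm farther back than shut.
Start: joints at [-1.367, 0.291, -0.153, 1.127, 0, 1.431], TCP at [0.176, -0.494, 0.231] pointing down, gripper open.
Joint ranges: [-2.52, 2.52], [-0.91, 1.74], [-1.3, 1.37], [-1.96, 2.02], [-1.52, 1.47], [-3.14, 3.14]. Speed limits (rad/s): [2.22, 2.22, 2.79, 3.14, 3.14, 3.14].

## Interface

Orientations are given as a 3x3 rotation matrix whose columns are the frame's x, y, z axes.
In Python, from workcell import telemetry, get_image, get_calibration, bot, nets gives the robot as it stands.
- The arm moves only by the tool jog_arm, never from a script. Its argument "steps" is one flat list of numbers, 7 for each row, row after row: the shift along the tool's x, y, z scaled (see below), then the turn, a rotation vector about the tool's x, y, z scaled (see below), then the finger opening in mm, from 0 to 85.4. In form: [x, y, z, rx, ry, rz, hand, x, y, z, rx, ry, rz, hand, ...]. A call has 1 to 20 rows; each row shifts and turns the commanded pose from where the row before left it, along the tool's axes as they then stand; what a row does not reach is not made up. The controller multiplies each number of a shift by 2.5 cm and each number of a turn by pi/2 rad. A row lasts 1/12 s, in which the tool goes at most 41.7 mm and 7.16 degrees, less where a joint would pass 70% of its speed; a pose out of reach is approached as far as the arm can. A call with a number of a shift or a turn outside -1 to 1 is refused whole. A call with a gripper value outside its range is refused whole. The fingers move at their own pace and stop on an object; the grip force is fixed at half the most. Time passes only in rows, so rows that do not move let the fingers close. It gives the time, the measured TCP pose, the force, the opening and the grip force at its end, in the units of the state.
- telemetry.sense(): the state, without advancing time (a new reading comes with each control period).
- get_image(name): name is "scene" or "top"; returns the picture (384x512x3 uint8, red, green, blue); there is no depth.
- get_calibration(name): a dict with "K" (3x3 intrinsics, pixels), "R" (3x3) and "t" (3): a world point X has camera coordinates R X + t. Camera axes: x right, y down, z forward; pixel columns grow to the right and rows downward; lengths in m; the calibration is good to about 2 mm. A picture is of the moment at which its call begins. get_calibration takes no time and is no camera call.
- bot.hand_in(): hands the job in; it is judged then, once.
Trained networks look in the newest picture that a camera, given by its name, has taken for a name from the list of things; names that differ only in an ending like _2 or _b are one class to them, and where a whole thing is asked for, a point or a joint stands for the part that bears it (a point fixed in the world has none). Each returns a list of dicts, best first, with "confidence" (0 to 1); they miss things now and then, are a little off and sometimes report something else, mostly with a low value. They report only what shows in the picture. A call takes as long as a camera call.
- nets.look_for(camera, name): "at" ([row, column] as shares, 0 to 1, of the picture: columns of its width, rows of its height, amid what is visible of it).
- nets.regions_of(camera, name): "mask" (384x512 bool, what is visible of it) and "at" ([row, column] as shares, 0 to 1, of the picture: columns of its width, rows of its height, amid what is visible of it).
- nets.tip_of(camera, name): "at" ([row, column] as shares, 0 to 1, of the picture: columns of its width, rows of its height: a listed point, or the origin of a listed thing).
The state is a dict: "t": time; "joint_positions": joint angles; "joint_velocities": joint speeds; "joint_torque": joint torques, N m; "tcp_pos": TCP position; "ee_rot": TCP orientation; "wrist_force": force on the tool from outside, world axes, zero at the start; "moment": the same for the moment, N m; "grip_width": opening from 0.0 (shut) to 1.0 (fully open); "grasp_force": force on a finger pad.
Only numpy, scipy, OpenCV 4.12 (cv2) and the standard library are available. Lean on these libraries where they do the work, as an engineer would, in place of code of your own. Each camera call takes 0.05 s, during which the arm holds its last target. There are 200 camera calls.

## Working session

There is one attempt and no reset: what is moved stays moved. The work goes in short steps, Python scripts to look and compute and a tool call to move; the robot and the scene stay as the last step left them, time stands still between calls to the robot, and variables do not carry over. Pictures are saved under pics/ and viewed, at most 10 in all, crops included, and the job is handed in when it is done.

Besides the shell and the picture viewer there is one more tool, called after "Request:" as name(argument=value, ...), one argument or row to a line, values as JSON. jog_arm: Moves the arm, as the interface text tells. Its arguments: {"type":"object","properties":{"steps":{"type":"array","items":{"type":"number"}}},"required":["steps"]}

```bash
mkdir -p pics; ls; cat > h.py <<'E'
import numpy as np,cv2
from workcell import telemetry,get_image,get_calibration,bot,nets
def ray(cam,at):
    c=get_calibration(cam);K,R,t=map(np.array,(c["K"],c["R"],c["t"]))
    p=np.array([at[1]*512,at[0]*384,1.]);d=R.T@np.linalg.solve(K,p);return -R.T@t,d/np.linalg.norm(d)
def tri(a,b):
    (o,d),(p,e)=a,b
    s=np.linalg.lstsq(np.c_[d,-e],p-o,rcond=None)[0]
    x,y=o+s[0]*d,p+s[1]*e
    return (x+y)/2,np.linalg.norm(x-y)
def atz(r,z): return r[0]+r[1]*(z-r[0][2])/r[1][2]
def proj(cam,X):
    c=get_calibration(cam);q=np.array(c["K"])@(np.array(c["R"])@X+np.array(c["t"]));return q[:2]/q[2]
E
python3 - <<'E'
from h import *
ims=[get_image(c) for c in("scene","top")]
cv2.imwrite("pics/a.png",cv2.cvtColor(ims[0],4));cv2.imwrite("pics/b.png",cv2.cvtColor(ims[1],4))
for n in("amethyst_mid","amethyst_hole","pin_tip","citrine_mid","milky_mid"):
    r={c:nets.tip_of(c,n) for c in("scene","top")}
    for c in r: print(n,c,[(np.round(np.array(q["at"])*[384,512],1),round(q["confidence"],2)) for q in r[c][:3]])
    if r["scene"] and r["top"]: print(tri(ray("scene",r["scene"][0]["at"]),ray("top",r["top"][0]["at"])))
for c in("scene","top"): print(c,ray(c,[.5,.5]))
s=telemetry.sense();print(s["t"],s["tcp_pos"],s["ee_rot"],s["grip_width"])
E
```

```text
pics
amethyst_mid scene [(array([198.8, 192.5]), 0.94)]
amethyst_mid top [(array([269. , 302.5]), 0.65), (array([129. , 305.7]), 0.63)]
(array([ 0.47855322, -0.06245028,  0.06076223]), np.float64(0.004859379303156985))
amethyst_hole scene []
amethyst_hole top [(array([238.9, 302.9]), 0.96)]
pin_tip scene [(array([154.9, 225.2]), 0.74), (array([277. , 290.1]), 0.68)]
pin_tip top [(array([131. , 305.6]), 0.53)]
(array([ 0.60080461, -0.06128281,  0.30615924]), np.float64(0.045552963428584246))
citrine_mid scene [(array([254., 148.]), 0.73), (array([272.6, 291.2]), 0.49)]
citrine_mid top [(array([266. , 391.2]), 0.8), (array([239. , 300.5]), 0.27)]
(array([ 0.48094554, -0.19489212,  0.06288882]), np.float64(0.00578831001434866))
milky_mid scene [(array([153.3, 225. ]), 0.58)]
milky_mid top [(array([281.2, 222.3]), 0.8)]
(array([0.46460963, 0.06047689, 0.05397078]), np.float64(0.0022089310142504063))
scene (array([ 0.77486386, -0.29652253,  0.70117834]), array([-0.27396828,  0.41931975, -0.86551276]))
top (array([0.46416148, 0.01046355, 0.78016476]), array([ 0.18324013, -0.00468241, -0.98305703]))
0.6 [ 0.17648532 -0.49446873  0.23132694] [[ 9.41803421e-01  3.36164119e-01  3.99980468e-05]
 [ 3.36164121e-01 -9.41803419e-01 -5.71793415e-05]
 [ 1.84486543e-05  6.72976077e-05 -9.99999998e-01]] 1.0006661906456706
```

View pics/a.png

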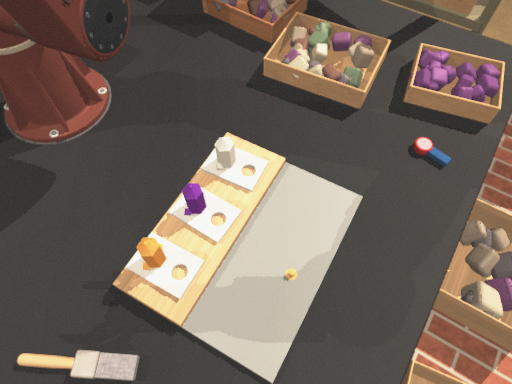

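View pics/b.png

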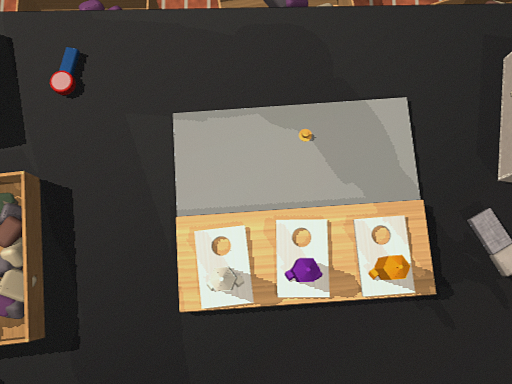

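```bash
python3 - <<'E'
from h import *
r=ray("scene",[277/384,290.1/512]);q=ray("top",[131/384,305.6/512]);print("pin",tri(r,q))
E
```

```text
pin (array([ 0.70909258, -0.07998658,  0.0103873 ]), np.float64(0.00494034800946925))
```

Scene: white (225,153), purple (195,198) and orange (151,252) crystals stand on the ledge, and the pin is on the bed at (290,275). Top: purple crystal (304,269), hole (302,238), pin (306,134). The stand is turned a few degrees. I'll refine the measurements with colour segmentation.

```bash
python3 - <<'E'
from h import *
T=cv2.cvtColor(cv2.imread("pics/b.png"),4);S=cv2.cvtColor(cv2.imread("pics/a.png"),4)
f=lambda p:[p[1]/384,p[0]/512]
for n,t,s in[("bed far+y",(173,113),(361,197)),("bed far-y",(406,98),(276,382)),("ledge front+y",(177,216),(284,160)),("ledge front-y",(423,200),(180,321)),("ledge back+y",(180,311),(228,134)),("ledge back-y",(436,295),(118,283))]:
    print(n,tri(ray("top",f(t)),ray("scene",f(s))))
a=cv2.resize(T[100:320,165:445],None,fx=2.85,fy=2.7,interpolation=cv2.INTER_CUBIC)
# quick mosaic: amethyst in top & scene, pin in top & scene at x6
def c(I,x,y,w=66,h=50): return cv2.resize(I[y:y+h,x:x+w],(396,300),interpolation=cv2.INTER_CUBIC)
m=np.vstack([np.hstack([c(T,270,210,72,96*72//132+38) if 0 else cv2.resize(T[210:306,260:350],(396,422)),cv2.resize(S[170:250,165:250],(396,422))]),np.hstack([cv2.resize(T[122:148,288:346],(396,178),interpolation=2),cv2.resize(S[262:288,262:320],(396,178),interpolation=2)])])
cv2.imwrite("pics/c.png",cv2.cvtColor(m,4))
H=cv2.cvtColor(T,cv2.COLOR_RGB2HSV)
pm=cv2.inRange(H[115:150,285:330],(12,110,80),(35,255,255));ys,xs=np.nonzero(pm);print("pin top",xs.mean()+285,ys.mean()+115,len(xs),xs.min()+285,xs.max()+285,ys.min()+115,ys.max()+115)
H2=cv2.cvtColor(S,cv2.COLOR_RGB2HSV)
pm=cv2.inRange(H2[260:290,275:305],(12,110,80),(35,255,255));ys,xs=np.nonzero(pm);print("pin scene",xs.mean()+275,ys.mean()+260,len(xs),xs.min()+275,xs.max()+275,ys.min()+260,ys.max()+260)
E
```

```text
bed far+y (array([0.74672605, 0.14588867, 0.0079838 ]), np.float64(0.001292418691980767))
bed far-y (array([ 0.77195655, -0.24918111,  0.00643726]), np.float64(0.009767826937699176))
ledge front+y (array([0.56784911, 0.13451594, 0.01914071]), np.float64(0.0015850223700878661))
ledge front-y (array([ 0.58816961, -0.25702111,  0.03193803]), np.float64(0.004180867526846206))
ledge back+y (array([0.41986686, 0.13028225, 0.01373651]), np.float64(0.0035242687732028473))
ledge back-y (array([ 0.44265356, -0.2670793 ,  0.0176325 ]), np.float64(0.013312759194464204))
pin top 304.9312977099237 134.61068702290078 131 299 311 129 141
pin scene 290.775 274.55 80 286 296 270 279
```

View pics/c.png

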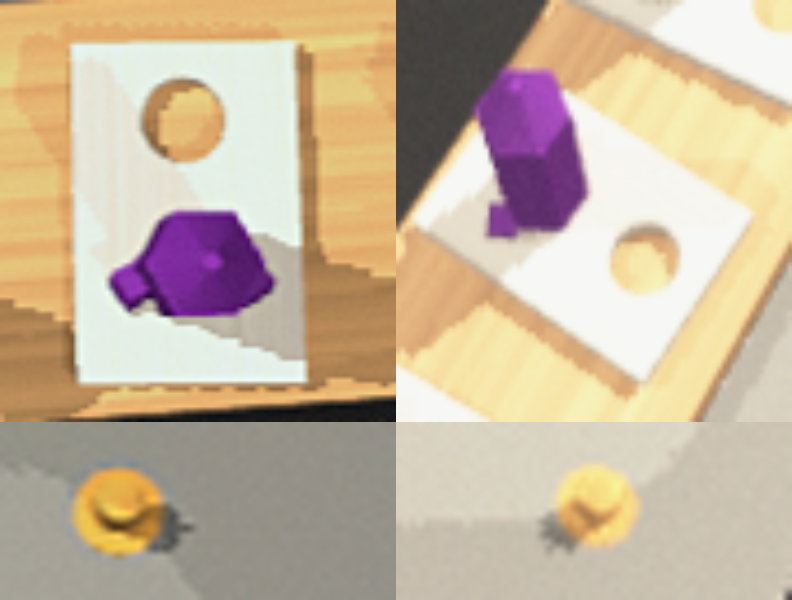

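The crystal has small side crystals near its foot on the -x side, so I'll grip along x and a bit high. Next I'll get yaw and centre from planes of known height.

```bash
cat >> h.py <<'E'
BZ=0.008
def plate(T,box,z):
    x0,y0,x1,y1=box;H=cv2.cvtColor(T,cv2.COLOR_RGB2HSV)[y0:y1,x0:x1]
    m=cv2.inRange(H,(0,0,95),(180,45,255))|cv2.inRange(H,(130,80,0),(165,255,255))
    m=cv2.morphologyEx(m,2,np.ones((3,3)))
    n,l,st,_=cv2.connectedComponentsWithStats(m);k=1+st[1:,4].argmax()
    p=np.argwhere(l==k)[:,::-1]+[x0,y0]
    W=np.array([atz(ray("top",[(v+.5)/384,(u+.5)/512]),z)[:2] for u,v in p])*1000
    return cv2.minAreaRect(cv2.convexHull(W.astype(np.float32)))
E
python3 - <<'E'
from h import *
T=cv2.cvtColor(cv2.imread("pics/b.png"),4)
f=lambda p:[p[1]/384,p[0]/512]
print("plate",plate(T,(265,205,345,310),BZ+.022))
for a,b,z in[((173,113),(406,98),0),((177,216),(423,200),.014),((180,311),(436,295),.014)]:
    A,B=[atz(ray("top",f(q)),BZ+z) for q in(a,b)];print(A,B,np.degrees(np.arctan2(B[0]-A[0],A[1]-B[1])))
print("hole",atz(ray("top",[238.9/384,302.9/512]),BZ+.014))
for z in(0,.012):print("pin",atz(ray("top",f((305.4,135.1))),BZ+z),atz(ray("scene",f((291.3,275))),BZ+z))
print("mid",atz(ray("top",[269/384,302.5/512]),BZ+.052),atz(ray("scene",[198.8/384,192.5/512]),BZ+.052))
E
```

```text
Traceback (most recent call last):
  File "h.py", line 21, in plate
    W=np.array([atz(ray("top",[(v+.5)/384,(u+.5)/512]),z)[:2] for u,v in p])*1000
                    ~~~^^^^^^^^^^^^^^^^^^^^^^^^^^^^^^^
  File "h.py", line 4, in ray
    c=get_calibration(cam);K,R,t=map(np.array,(c["K"],c["R"],c["t"]))
ValueError: time passes only in moves, steps and waits
```

```bash
sed -i '2a import functools\nget_calibration=functools.lru_cache(get_calibration)' h.py
python3 - <<'E'
from h import *
T=cv2.cvtColor(cv2.imread("pics/b.png"),4)
f=lambda p:[p[1]/384,p[0]/512]
print("plate",plate(T,(265,205,345,310),BZ+.022))
for a,b,z in[((173,113),(406,98),0),((177,216),(423,200),.014),((180,311),(436,295),.014)]:
    A,B=[atz(ray("top",f(q)),BZ+z) for q in(a,b)];print(A,B,np.degrees(np.arctan2(B[0]-A[0],A[1]-B[1])))
print("hole",atz(ray("top",[238.9/384,302.9/512]),BZ+.014))
for z in(0,.012):print("pin",atz(ray("top",f((305.4,135.1))),BZ+z),atz(ray("scene",f((291.3,275))),BZ+z))
print("mid",atz(ray("top",[269/384,302.5/512]),BZ+.052),atz(ray("scene",[198.8/384,192.5/512]),BZ+.052))
E
```

```text
plate ((498.4791564941406, -64.40946960449219), (80.61144256591797, 119.57579040527344), 89.65420532226562)
[0.74725735 0.14632577 0.008     ] [ 0.76770844 -0.25192523  0.008     ] 2.939685005603574
[0.56804353 0.13460696 0.022     ] [ 0.58841956 -0.2622      0.022     ] 2.9395561734167988
[0.41910428 0.12776003 0.022     ] [ 0.43834596 -0.27079126  0.022     ] 2.7640410354145573
hole [ 0.52841971 -0.06669165  0.022     ]
pin [ 0.70452174 -0.07801368  0.008     ] [ 0.70712961 -0.07655344  0.008     ]
pin [ 0.70078637 -0.07663868  0.02      ] [ 0.7083022  -0.08036145  0.02      ]
mid [ 0.48022287 -0.06076565  0.06      ] [ 0.47645167 -0.06390366  0.06      ]
```

```bash
python3 - <<'E'
from h import *
s=telemetry.sense();p=np.array(s["tcp_pos"]);R=np.array(s["ee_rot"])
g=np.array([.4785,-.0643,.165]);n=20;d=(g-p)*.94/n
from scipy.spatial.transform import Rotation as Q
out=[]
for i in range(n):
    v=R.T@d/.025;out+=[*np.round(v,2),0,0,-.039,85];R=R@Q.from_rotvec([0,0,-.039*np.pi/2]).as_matrix()
print(",".join(f"{x:g}" for x in out))
E
```

```text
0.81,-0.57,0.12,0,0,-0.039,85,0.84,-0.52,0.12,0,0,-0.039,85,0.87,-0.47,0.12,0,0,-0.039,85,0.9,-0.41,0.12,0,0,-0.039,85,0.92,-0.36,0.12,0,0,-0.039,85,0.94,-0.3,0.12,0,0,-0.039,85,0.96,-0.24,0.12,0,0,-0.039,85,0.97,-0.18,0.12,0,0,-0.039,85,0.98,-0.12,0.12,0,0,-0.039,85,0.99,-0.06,0.12,0,0,-0.039,85,0.99,-0,0.12,0,0,-0.039,85,0.99,0.06,0.12,0,0,-0.039,85,0.98,0.12,0.12,0,0,-0.039,85,0.97,0.18,0.12,0,0,-0.039,85,0.96,0.24,0.12,0,0,-0.039,85,0.94,0.29,0.12,0,0,-0.039,85,0.92,0.35,0.12,0,0,-0.039,85,0.9,0.41,0.12,0,0,-0.039,85,0.87,0.46,0.12,0,0,-0.039,85,0.84,0.51,0.12,0,0,-0.039,85
```

Request:
jog_arm(
  steps=[0.81, -0.57, 0.12, 0, 0, -0.039, 85, 0.84, -0.52, 0.12, 0, 0, -0.039, 85, 0.87, -0.47, 0.12, 0, 0, -0.039, 85, 0.9, -0.41, 0.12, 0, 0, -0.039, 85, 0.92, -0.36, 0.12, 0, 0, -0.039, 85, 0.94, -0.3, 0.12, 0, 0, -0.039, 85, 0.96, -0.24, 0.12, 0, 0, -0.039, 85, 0.97, -0.18, 0.12, 0, 0, -0.039, 85, 0.98, -0.12, 0.12, 0, 0, -0.039, 85, 0.99, -0.06, 0.12, 0, 0, -0.039, 85, 0.99, 0, 0.12, 0, 0, -0.039, 85, 0.99, 0.06, 0.12, 0, 0, -0.039, 85, 0.98, 0.12, 0.12, 0, 0, -0.039, 85, 0.97, 0.18, 0.12, 0, 0, -0.039, 85, 0.96, 0.24, 0.12, 0, 0, -0.039, 85, 0.94, 0.29, 0.12, 0, 0, -0.039, 85, 0.92, 0.35, 0.12, 0, 0, -0.039, 85, 0.9, 0.41, 0.12, 0, 0, -0.039, 85, 0.87, 0.46, 0.12, 0, 0, -0.039, 85, 0.84, 0.51, 0.12, 0, 0, -0.039, 85],
)

```text
t: 2.27
tcp_pos: [0.4615, -0.0895, 0.1713]
ee_rot: [[-0.0, 1.0, 0.0], [1.0, 0.0, -0.0], [-0.0, 0.0, -1.0]]
wrist_force: [0.9, -0.6, 0.4]
grip_width: 0.996
grasp_force: 0.0
```

Request:
jog_arm(
  steps=[0.5, 0.34, 0, 0, 0, 0.002, 85, 0.5, 0.34, 0, 0, 0, 0, 85, 0, 0, 0.4, 0, 0, 0, 85, 0, 0, 0.4, 0, 0, 0, 85, 0, 0, 0, 0, 0, 0, 85],
)

```text
t: 2.68
tcp_pos: [0.4771, -0.0651, 0.1499]
ee_rot: [[0.005, 1.0, -0.002], [1.0, -0.005, 0.001], [0.001, -0.002, -1.0]]
wrist_force: [-0.9, -0.2, -0.7]
grip_width: 0.995
grasp_force: 0.0
```

```bash
python3 - <<'E'
from h import *
S=get_image("scene");T=get_image("top")
m=np.hstack([cv2.resize(S[130:270,110:260],(400,373)),cv2.resize(T[180:320,230:380],(400,373))])
cv2.imwrite("pics/d.png",cv2.cvtColor(m,4))
print({k:np.round(v,4) for k,v in telemetry.sense().items() if k in("t","tcp_pos","ee_rot")})
E
```

```text
{'t': np.float64(2.7833), 'tcp_pos': array([ 0.4777, -0.0657,  0.1513]), 'ee_rot': array([[ 5.9e-03,  1.0e+00, -6.0e-04],
       [ 1.0e+00, -5.9e-03,  2.0e-04],
       [ 2.0e-04, -6.0e-04, -1.0e+00]])}
```

View pics/d.png

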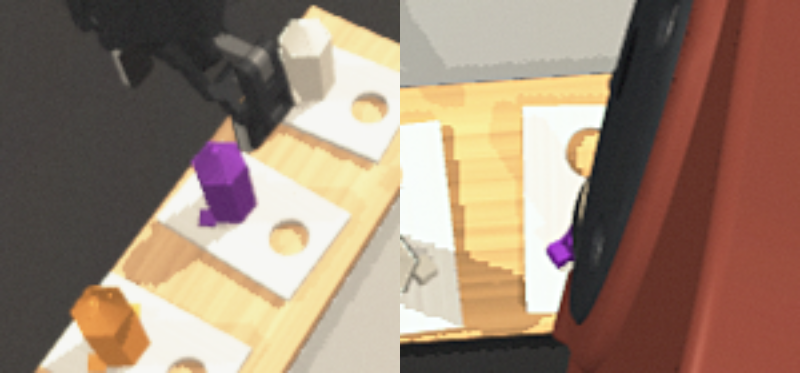

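The open gripper hovers above the purple crystal (crop about (225,185)) with its fingers to the front and back, so I can go down.

Request:
jog_arm(
  steps=[0.05, 0.03, 0.5, 0, 0, 0, 85, 0, 0, 0.5, 0, 0, 0, 85, 0, 0, 0.5, 0, 0, 0, 85, 0, 0, 0.5, 0, 0, 0, 85, 0, 0, 0.5, 0, 0, 0, 85, 0, 0, 0.5, 0, 0, 0, 85, 0, 0, 0.5, 0, 0, 0, 85, 0, 0, 0.4, 0, 0, 0, 85, 0, 0, 0.15, 0, 0, 0, 85, 0, 0, 0, 0, 0, 0, 85, 0, 0, 0, 0, 0, 0, 85],
)

```text
t: 3.7
tcp_pos: [0.479, -0.0647, 0.0506]
ee_rot: [[0.006, 1.0, 0.001], [1.0, -0.006, -0.0], [-0.0, 0.001, -1.0]]
wrist_force: [0.7, 0.3, -0.9]
grip_width: 0.996
grasp_force: 0.0
```

Request:
jog_arm(
  steps=[0, 0, 0, 0, 0, 0, 60, 0, 0, 0, 0, 0, 0, 45, 0, 0, 0, 0, 0, 0, 38, 0, 0, 0, 0, 0, 0, 34, 0, 0, 0, 0, 0, 0, 28, 0, 0, 0, 0, 0, 0, 20, 0, 0, 0, 0, 0, 0, 20, 0, 0, 0, 0, 0, 0, 20, 0, 0, 0, 0, 0, 0, 20, 0, 0, 0, 0, 0, 0, 20],
)

```text
t: 4.53
tcp_pos: [0.479, -0.0645, 0.0505]
ee_rot: [[0.006, 1.0, 0.001], [1.0, -0.006, -0.0], [-0.0, 0.001, -1.0]]
wrist_force: [-1.7, 0.7, 5.6]
grip_width: 0.393
grasp_force: 59.8
```

Request:
jog_arm(
  steps=[0, 0, -0.08, 0, 0, 0, 20, 0, 0, -0.08, 0, 0, 0, 20, 0, 0, -0.04, 0, 0, 0, 20, 0, 0, 0, 0, 0, 0, 20, 0, 0, 0, 0, 0, 0, 20],
)

```text
t: 4.95
tcp_pos: [0.4786, -0.0644, 0.055]
ee_rot: [[0.006, 1.0, -0.0], [1.0, -0.006, 0.0], [0.0, -0.0, -1.0]]
wrist_force: [-0.6, -0.3, -3.3]
grip_width: 0.389
grasp_force: 59.9
```

```bash
python3 - <<'E'
from h import *
S=get_image("scene")
cv2.imwrite("pics/e.png",cv2.cvtColor(cv2.resize(S[130:290,110:310],(800,600)),4))
print({k:np.round(v,4) for k,v in telemetry.sense().items() if k in("t","tcp_pos","ee_rot","wrist_force","moment")})
E
```

```text
{'t': np.float64(5.0), 'tcp_pos': array([ 0.4786, -0.0644,  0.055 ]), 'ee_rot': array([[ 5.9e-03,  1.0e+00, -2.0e-04],
       [ 1.0e+00, -5.9e-03,  1.0e-04],
       [ 1.0e-04, -2.0e-04, -1.0e+00]]), 'wrist_force': array([-0.0202, -0.041 , -2.7417]), 'moment': array([-0.0086,  0.0257,  0.049 ])}
```

View pics/e.png

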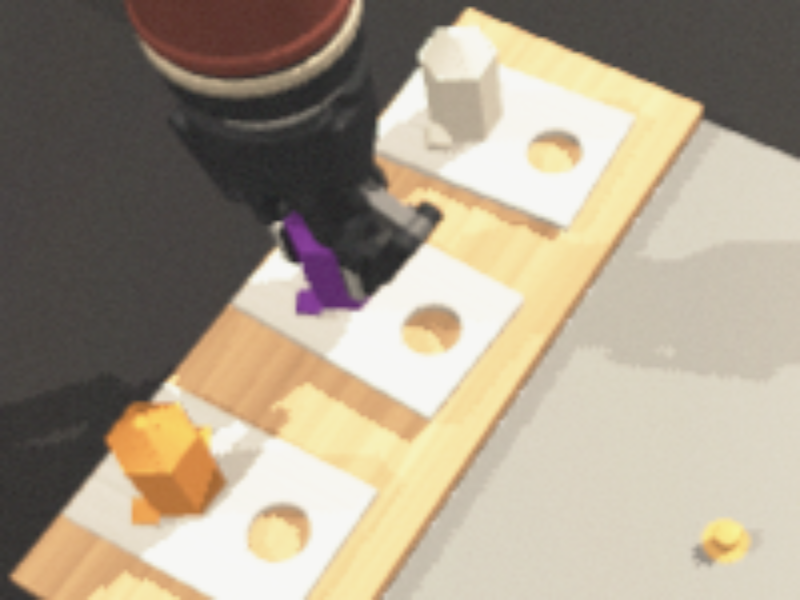

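The purple mount is held level, about 5 mm off the ledge, and the neighbours haven't moved. Now I'll slide it straight out.

Request:
jog_arm(
  steps=[0, 0.2, 0, 0, 0, 0, 20, 0, 0.4, 0, 0, 0, 0, 20, 0, 0.5, 0, 0, 0, 0, 20, 0, 0.5, 0, 0, 0, 0, 20, 0, 0.5, 0, 0, 0, 0, 20, 0, 0.5, 0, 0, 0, 0, 20, 0, 0.5, 0, 0, 0, 0, 20, 0, 0.5, 0, 0, 0, 0, 20, 0, 0.5, 0, 0, 0, 0, 20, 0, 0.5, 0, 0, 0, 0, 20, 0, 0.5, 0, 0, 0, 0, 20, 0, 0.4, 0, 0, 0, 0, 20, 0, 0.3, 0, 0, 0, 0, 20, 0, 0, 0, 0, 0, 0, 20, 0, 0, 0, 0, 0, 0, 20],
)

```text
t: 6.25
tcp_pos: [0.6235, -0.0652, 0.0547]
ee_rot: [[0.006, 1.0, -0.001], [1.0, -0.006, 0.0], [0.0, -0.001, -1.0]]
wrist_force: [0.3, 0.6, -3.8]
grip_width: 0.393
grasp_force: 60.2
```

Request:
jog_arm(
  steps=[-0.1, 0.2, 0, 0, 0, 0, 20, -0.2, 0.4, 0, 0, 0, 0, 20, -0.2, 0.35, 0, 0, 0, 0, 20, -0.1, 0.23, 0, 0, 0, 0, 20, 0, 0, 0, 0, 0, -0.012, 20, 0, 0, 0, 0, 0, -0.012, 20, 0, 0, 0, 0, 0, -0.012, 20, 0, 0, 0, 0, 0, 0, 20, 0, 0, 0, 0, 0, 0, 20],
)

```text
t: 7.0
tcp_pos: [0.6527, -0.0803, 0.0551]
ee_rot: [[-0.051, 0.999, -0.0], [0.999, 0.051, 0.0], [0.0, -0.0, -1.0]]
wrist_force: [0.6, -0.5, -3.1]
grip_width: 0.389
grasp_force: 60.4
```

```bash
python3 - <<'E'
from h import *
S=get_image("scene");T=get_image("top")
m=np.hstack([cv2.resize(S[180:330,180:330],(400,400),interpolation=2),cv2.resize(T[80:230,230:380],(400,400),interpolation=2)])
cv2.imwrite("pics/f.png",cv2.cvtColor(m,4));cv2.imwrite("pics/T2.png",cv2.cvtColor(T,4));cv2.imwrite("pics/S2.png",cv2.cvtColor(S,4))
for c in("scene","top"):
  for n,z in(("amethyst_hole",.019),("pin_tip",.012)):
    for q in nets.tip_of(c,n)[:2]: print(c,n,np.round(np.array(q["at"])*[384,512],1),round(q["confidence"],2),atz(ray(c,q["at"]),BZ+z))
print({k:np.round(v,4) for k,v in telemetry.sense().items() if k in("t","tcp_pos","ee_rot","wrist_force","moment")})
E
```

```text
scene amethyst_hole [271.6 290.3] 0.82 [ 0.70428801 -0.07802993  0.027     ]
scene amethyst_hole [252.6 154.1] 0.53 [ 0.47000973 -0.18299859  0.027     ]
scene pin_tip [276.8 291.3] 0.66 [ 0.70993864 -0.0833006   0.02      ]
scene pin_tip [153.5 223.4] 0.2 [0.44637258 0.07772405 0.02      ]
{'t': np.float64(7.3), 'tcp_pos': array([ 0.6531, -0.0805,  0.0551]), 'ee_rot': array([[-5.050e-02,  9.987e-01,  1.000e-04],
       [ 9.987e-01,  5.050e-02, -0.000e+00],
       [-0.000e+00,  1.000e-04, -1.000e+00]]), 'wrist_force': array([ 1.0726,  0.3791, -3.1936]), 'moment': array([-0.0155,  0.0425,  0.0175])}
```

View pics/f.png

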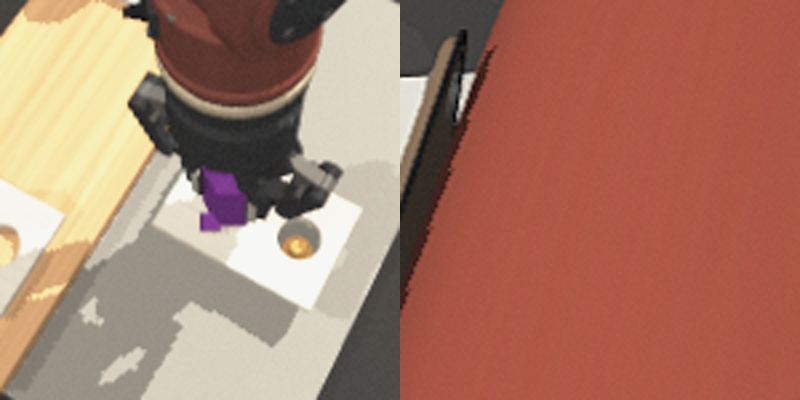

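```bash
python3 - <<'E'
from h import *
S=cv2.cvtColor(cv2.imread("pics/S2.png"),4)
f=lambda p:[p[1]/384,p[0]/512]
# hole rim: non-white component inside the plate
c=S[255:288,275:312];V=c.min(2);m=(V<185).astype(np.uint8)
n,l,st,ce=cv2.connectedComponentsWithStats(m)
k=l[14,17];print(st[k],ce[k]+[275,255])
cn=max(cv2.findContours((l==k).astype(np.uint8),0,1)[0],key=len)
e=cv2.fitEllipse(cn);h=np.array(e[0])+[275.5,255.5];print("ellipse",h,e[1])
print("hole top",atz(ray("scene",f(h)),BZ+.027))
S1=cv2.imread("pics/a.png");H=cv2.cvtColor(S1[262:290,277:305],cv2.COLOR_BGR2HSV)
g=cv2.inRange(H,(12,110,80),(35,255,255));cn=max(cv2.findContours(g,0,1)[0],key=len);e=cv2.minEnclosingCircle(cn);p=np.array(e[0])+[277.5,262.5]
print("pin px",p,e[1],[atz(ray("scene",f(p)),BZ+z) for z in(0,.003,.006)])
q=proj("scene",np.array([.7051,-.0776,BZ+.012]));print("pin tip proj",q)
E
python3 - <<'E'
import cv2,numpy as np
I=cv2.imread("pics/a.png")[262:288,276:306];J=cv2.imread("pics/S2.png")[255:285,276:306]
cv2.imwrite("pics/g.png",np.hstack([cv2.resize(I,(400,347),interpolation=0),cv2.resize(J,(400,347),interpolation=0)]))
E
```

```text
[  0   0  28  22 362] [289.55248619 264.04696133]
ellipse [289.88387966 264.31120014] (21.997093200683594, 27.406702041625977)
hole top [ 0.69765012 -0.0691532   0.035     ]
pin px [291.5        274.83333302] 5.270563125610352 [array([ 0.70728517, -0.07607626,  0.008     ]), array([ 0.70757764, -0.07703032,  0.011     ]), array([ 0.70787011, -0.07798439,  0.014     ])]
pin tip proj [290.53432811 272.857457  ]
```

View pics/g.png

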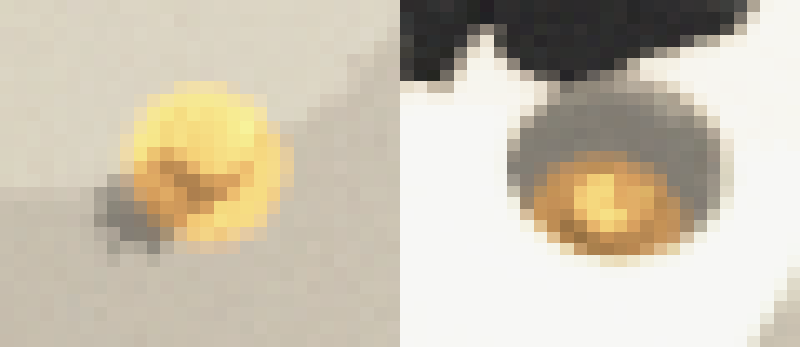

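Left, the pin tip is at pixel (291.0,271.7) with a wider collar below it. Right, the hole centre is at (292.5,269.5) and the pin shows fully through it. I'll compare the two in the same camera.

```bash
python3 - <<'E'
from h import *
f=lambda p:[p[1]/384,p[0]/512]
for dz in(-.003,0,.003):
    h=atz(ray("scene",f((292.5,269.5))),BZ+.027);p=atz(ray("scene",f((291,271.8))),BZ+.012+dz);c=atz(ray("scene",f((291.9,274.7))),BZ+.002)
    print(h,p,c,(p-h)*1000)
print("expected hole", np.array([.6531,-.0805])+.052*np.array([.9987,.0505]))
print("proj flange/tip of (.705,-.0775)",proj("scene",np.array([.705,-.0775,BZ+.002])),proj("scene",np.array([.705,-.0775,BZ+.012])))
E
```

```text
[ 0.70651349 -0.07509887  0.035     ] [ 0.70451392 -0.07442638  0.017     ] [ 0.70798084 -0.07609253  0.01      ] [ -1.99957189   0.67248516 -18.        ]
[ 0.70651349 -0.07509887  0.035     ] [ 0.70482239 -0.07540023  0.02      ] [ 0.70798084 -0.07609253  0.01      ] [ -1.69109995  -0.30136686 -15.        ]
[ 0.70651349 -0.07509887  0.035     ] [ 0.70513086 -0.07637409  0.023     ] [ 0.70798084 -0.07609253  0.01      ] [ -1.382628    -1.27521887 -12.        ]
expected hole [ 0.7050324 -0.077874 ]
proj flange/tip of (.705,-.0775) [290.1303512  274.48630459] [290.51422691 272.78461368]
```

Aligned to within 2 mm. I'll lower slowly, check the force, then release.

Request:
jog_arm(
  steps=[0, 0, 0.1, 0, 0, 0, 20, 0, 0, 0.1, 0, 0, 0, 20, 0, 0, 0.1, 0, 0, 0, 20, 0, 0, 0.1, 0, 0, 0, 20, 0, 0, 0.1, 0, 0, 0, 20, 0, 0, 0.1, 0, 0, 0, 20, 0, 0, 0.05, 0, 0, 0, 20, 0, 0, 0, 0, 0, 0, 20, 0, 0, 0, 0, 0, 0, 20],
)

```text
t: 8.05
tcp_pos: [0.6531, -0.0805, 0.0388]
ee_rot: [[-0.051, 0.999, -0.0], [0.999, 0.051, 0.0], [0.0, -0.0, -1.0]]
wrist_force: [0.1, -0.3, -3.1]
grip_width: 0.392
grasp_force: 60.4
```

Request:
jog_arm(
  steps=[0, 0, 0.03, 0, 0, 0, 20, 0, 0, 0.03, 0, 0, 0, 20, 0, 0, 0, 0, 0, 0, 20, 0, 0, 0, 0, 0, 0, 20],
)

```text
t: 8.38
tcp_pos: [0.6531, -0.0805, 0.0373]
ee_rot: [[-0.051, 0.999, 0.0], [0.999, 0.051, -0.0], [-0.0, 0.0, -1.0]]
wrist_force: [1.0, 0.3, -3.3]
grip_width: 0.388
grasp_force: 60.4
```

Still hanging freely, so the pin hasn't obstructed it. Now I'll open and rise.

Request:
jog_arm(
  steps=[0, 0, 0, 0, 0, 0, 36, 0, 0, 0, 0, 0, 0, 40, 0, 0, 0, 0, 0, 0, 50, 0, 0, 0, 0, 0, 0, 70, 0, 0, 0, 0, 0, 0, 85, 0, 0, 0, 0, 0, 0, 85, 0, 0, 0, 0, 0, 0, 85, 0, 0, 0, 0, 0, 0, 85, 0, 0, -0.4, 0, 0, 0, 85, 0, 0, -0.8, 0, 0, 0, 85, 0, 0, -0.8, 0, 0, 0, 85, 0, 0, -0.8, 0, 0, 0, 85, 0, 0, -0.8, 0, 0, 0, 85, 0, 0, -0.8, 0, 0, 0, 85, 0, 0, -0.8, 0, 0, 0, 85, 0, 0, -0.8, 0, 0, 0, 85],
)

```text
t: 9.72
tcp_pos: [0.653, -0.0805, 0.1892]
ee_rot: [[-0.051, 0.999, 0.001], [0.999, 0.051, -0.0], [-0.0, 0.001, -1.0]]
wrist_force: [0.5, -0.4, 0.3]
grip_width: 0.992
grasp_force: 0.0
```

Request:
jog_arm(
  steps=[-0.5, -0.4, 0, 0, 0, 0, 85, -0.9, -0.8, 0, 0, 0, 0, 85, -0.9, -0.8, 0, 0, 0, 0, 85, -0.9, -0.8, 0, 0, 0, 0, 85, -0.9, -0.8, 0, 0, 0, 0, 85, -0.9, -0.8, 0, 0, 0, 0, 85, -0.9, -0.8, 0, 0, 0, 0, 85, -0.9, -0.8, 0, 0, 0, 0, 85, -0.9, -0.8, 0, 0, 0, 0, 85, -0.9, -0.8, 0, 0, 0, 0, 85, -0.9, -0.6, 0, 0, 0, 0, 85, -0.9, -0.6, 0, 0, 0, 0, 85, -0.9, 0, 0, 0, 0, 0, 85, -0.5, 0, 0, 0, 0, 0, 85, 0, 0, 0, 0, 0, 0, 85],
)

```text
t: 10.97
tcp_pos: [0.448, -0.389, 0.188]
ee_rot: [[-0.048, 0.999, 0.001], [0.999, 0.048, -0.002], [-0.002, 0.001, -1.0]]
wrist_force: [-0.8, 0.8, 0.4]
grip_width: 0.995
grasp_force: 0.0
```

```bash
python3 - <<'E'
from h import *
S=get_image("scene");T=get_image("top")
m=np.hstack([cv2.resize(S[120:320,110:330],(400,364)),cv2.resize(T[90:320,165:445],(400,364))])
cv2.imwrite("pics/i.png",cv2.cvtColor(m,4));cv2.imwrite("pics/T3.png",cv2.cvtColor(T,4))
print(telemetry.sense()["t"]);print(plate(T,(262,110,345,205),BZ+.008))
E
```

```text
11.0667
((664.91357421875, -73.88914489746094), (138.1212158203125, 160.73709106445312), 89.00437927246094)
```

View pics/i.png

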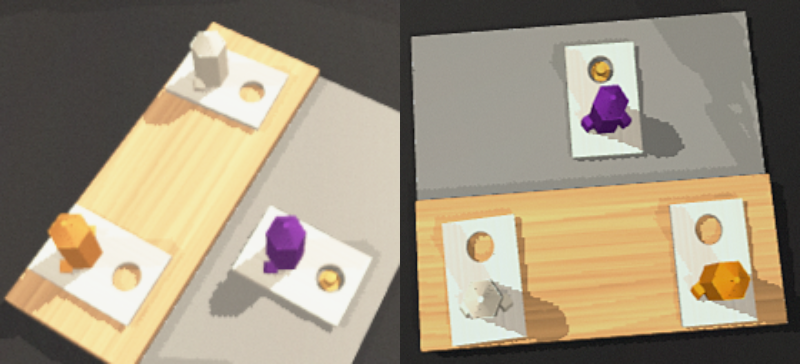

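The plate lies on the bed with the pin in its hole (top crop (600,69)), and the neighbours are untouched. A quick numeric check for flat and square before handing in.

```bash
python3 - <<'E'
from h import *
T=cv2.cvtColor(cv2.imread("pics/T3.png"),4)
c=T[112:196,272:342];m=((c.min(2)>190)).astype(np.uint8)
n,l,st,_=cv2.connectedComponentsWithStats(m);k=1+st[1:,4].argmax()
p=np.argwhere(l==k)[:,::-1]+[272,112]
for z in(.008,.022):
    W=np.array([atz(ray("top",[(v+.5)/384,(u+.5)/512]),BZ+z)[:2] for u,v in p])*1000
    print(z,cv2.minAreaRect(cv2.convexHull(W.astype(np.float32))))
E
```

```text
0.008 ((672.226806640625, -79.24642944335938), (119.8536148071289, 79.98428344726562), 2.56026029586792)
0.022 ((668.4149780273438, -77.60289001464844), (117.65788269042969, 78.5189208984375), 2.5602636337280273)
```

```bash
python3 -c "
from workcell import bot
print(bot.hand_in())"
```

```text
the job is handed in; nothing more can be done
None
```

The amethyst's plate lies flat on the grey bed with the pin standing in its hole, within about half a degree of square to the stand; the yellow and white crystals weren't touched, and I've handed the job in (it was carried about 5 mm above its sliding height, then lowered and released just above the bed).

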